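Insulation-test a heating element and draw it out from under the guard

ROBOT

A 6-joint arm with a two-finger parallel gripper is mounted at the origin on the work surface. World frame = base frame: x ahead of the robot, y to its left, z up, the work surface at z = 0. Lengths are in m, angles in degrees, forces in N, time in s.
With the tool pointing down it reaches from about 0.4 to 0.825 m from the base axis. Payload 7 kg.
Tool frame: the origin (TCP) lies between the finger pads; the fingertips stand 19 mm ahead of it and the grasp point (between the pads) is the TCP (r.finger_overhang is the distance from the TCP to the fingertips, in m); z points along the fingers, y is the direction in which the jaws open and shut (so a half turn about z gives the same grasp; the last joint's range is limited). The gripper opens to 88 mm and grips with 3 to 60 N. Pads are 19 mm wide; open, the fingers measure 130 mm over their backs; the gripper's body (78 mm by 193 mm) begins 47 mm behind the grasp point.
Start: joints at [-50.013, 20.546, 0.682, 0, -70.136, -16.507], TCP at [0.269, -0.619, 0.246] pointing down, gripper open.
Joint ranges: [-176.03, 176.03], [-82.01, 121.73], [-58.28, 71.71], [-173.87, 95.51], [-174.79, -0.11], [-173.66, 173.66]. Speed limits (degrees/s): [136.94, 136.94, 172.46, 180, 180, 180].

INTERFACE

Orientations are given as [roll, pitch, yaw] about the fixed x, y, z axes, in that order (R = Rz(yaw) Ry(pitch) Rx(roll)).
In Python, from plant import r, optics gives the robot as it stands. The module is installed in compiled form; this text tells all that it offers.
- The arm moves only by the tool step_arm, never from a script. Its argument "increments" is a list of rows, each an object of numbers: "tx", "ty", "tz": the shift along the world's x, y, z in mm; "ax", "ay", "az": the turn, a rotation vector about the world's x, y, z in degrees; "claw": the gripper command: -1 is shut, 1 is fully open, values between are in proportion. In form: [{"tx": .., "ty": .., "tz": .., "ax": .., "ay": .., "az": .., "claw": ..}, ...]. A call has 1 to 12 rows; each row shifts and turns the commanded pose from where the row before left it; what a row does not reach is not made up. A row lasts 1/10 s, in which the tool goes at most 50 mm and 8.59 degrees, less where a joint would pass 70% of its speed; a pose out of reach is approached as far as the arm can. A call with a gripper value outside its range is refused whole. The fingers move at their own pace and stop on an object; "newtons" is the grip in N (left out, the last holds). Time passes only in rows, so rows that do not move let the fingers close. It gives the time, the measured TCP pose, the force and the opening at its end, in the units of the state.
- r.get_state(): the state, without advancing time (a new reading comes with each control period).
- optics.capture(name): name is "scene" or "top" or "wrist"; returns a dict with "image" (384x512x3 uint8, blue, green, red), "depth" (384x512 float32, m along the optical axis (not along the pixel's ray), 0 where there is no reading), "fx", "fy", "cx", "cy" (pixels), "R" (3x3) and "t" (3): a world point X has camera coordinates R X + t. Camera axes: x right, y down, z forward; pixel columns grow to the right and rows downward; lengths in m; the calibration is good to about 2 mm. A picture is of the moment at which its call begins.
- r.close_job(): hands the job in, once; it reports no verdict.
The state is a dict: "time_s": time; "joints": joint angles; "qd": joint speeds; "joint_torque": joint torques, N m; "tcp_pos": TCP position; "eef_rot": TCP orientation; "contact_force": force on the tool from outside, world axes, zero at the start; "moment": the same for the moment, N m; "gripper_width": finger opening in m.
Only numpy, scipy, OpenCV 4.12 (cv2) and the standard library are available. Lean on these libraries where they do the work, as an engineer would, in place of code of your own. Each camera call takes 0.05 s, during which the arm holds its last target. There are 200 camera calls.

TASK

Test the heating element lying in the white test box: pull the red lever fully down so that the probe presses on the element's pin, keep it down for about a second, then ease the lever slowly back up to its stop without letting it fly up. Then take the element out of the box: it is longer than the open mouth, so lift its free end, tilt it and draw it out diagonally from under the clear guard without forcing it against the guard. Finish while still holding the element in the gripper, still and roughly level, touching nothing else and with all of it at least a hand's breadth (80 mm) above the box's rim; leave the other things on the bench alone.

Things in the scene. Friction and masses are not known exactly. Their poses are not given: they have to be found in the camera images.
- fixture: Insulation-test fixture, fixed: white box open on top, inside 130 (x) by 290 mm (y), walls 6 mm, rim 92 mm and inner floor 12 mm above the table. Origin: centre of the box, on the table; y runs along the box to its test-head end, x away from the robot, z up. Blue column and head over that end: x -28 to +115, y +111 to +155 mm, 235 mm high (its plunger 281 mm).
- mouth (a point): Centre of the box's open mouth, at rim height; axes as the fixture's. The mouth is 130 mm (x) by 165 mm (y): shorter than the element below it. At its -y end is the box's end wall, at its +y end the edge of the guard.
- guard: Guard: fixed clear plate, 5 mm thick, lying on the rim and covering the box from here to its test-head end, with an orange bead (8 mm high) along its edge. Origin: middle of that edge, on the underside (rim height), at fixture y = +20 mm.
- far_saddle (a point): Where the element's axis crosses the far brass V saddle, under the guard: fixture y = +105 mm, 46 mm above the table, 46 mm below the rim. A like saddle stands at y = -105 mm. Each is 8 mm thick along y, about 28 mm wide, its top 48 mm above the table.
- lever (a joint): Test lever: 0 = up at its stop (start), 1.05 rad = fully down at its stop. A spring drives it back up: 0.5 N m at the top, 1.55 N m at the bottom (3 to 10 N at the grip), damping 0.35 N m s/rad; let go when low, it flies up at 3 rad/s or more. The probe touches the pin at about 0.94; its own soft spring (about 2 N) takes up the rest.
- lever_grip (a point): Middle of the lever's red round grip bar: 18 mm in diameter, lying along the fixture's y, free for 25 mm towards +y (then the steel lever arm) and 41 mm towards -y. At the start 292 mm above the table, on the robot's side of the blue head. It comes down on an arc of radius 160 mm about the lever's axis, from 35 degrees above level to 25 degrees below.
- lever_axis (a point): Point on the lever's axis (which runs along the fixture's y) level with the grip's middle: fixture x = +15, y = +125 mm, 200 mm above the table.
- probe: Sprung brass probe, 8 mm in diameter, under the head at fixture x = 0, y = +133 mm, coming through a slot in the guard; moves 36 mm per rad of lever. With the lever up its end is 82 mm above the table, 34 mm above the element's pin. Origin: on its line, at table height with the lever up.
- element: The heating element to test and take out; origin at its middle, on its axis; y along it. 280 mm long: steel tube 12 mm in diameter and 236 mm long, at each end a white bead (9 mm diameter, 8 mm) and a brass pin (4 mm diameter, 14 mm). About 0.13 kg, balanced at its middle. Lies in the saddles along the box's middle, its ends 2 to 8 mm from the end walls.
- free_tip (a point): End of the element's pin at the open end of the box (its -y end).
- probe_tip (a point): End of the element's pin at the guarded end (its +y end).
- rack: Bystander: fixed black-and-aluminium comb rack for tested elements, 200 x 190 mm, 46 mm high; origin: centre of underside.
- tested_a_mid (a point): Bystander: middle of another such element, already tested, lying in the comb rack.
- tested_b_mid (a point): Bystander: middle of another such element, already tested, lying in the comb rack.
- flange: Bystander: steel heater flange, disc 72 mm in diameter with three brass pins in white beads, 33 mm high; origin: centre of underside.
- syringe: Bystander: lying red sealant syringe, about 180 mm long, 26 mm high (flange 46 mm wide); origin: under the barrel.
- bead_tray: Bystander: blue tray of ceramic beads and pins, 150 x 100 x 32 mm; origin: centre of underside.
- jar: Bystander: amber jar with a black cap, 56 mm in diameter, 75 mm high; origin: centre of underside.
- screwdriver: Bystander: screwdriver with a yellow handle, lying; origin: under its middle.

How it is judged:
By the outcome, as a careful person would: the job done as asked, in the order asked, and still so for the second after the job is handed in, while the arm keeps its last pose, push and grip.
It also fails if it takes over 67 s, if anything falls off the work surface, if the arm or the gripper's body presses on something with over 40 N, if the wrist force passes 120 N, or if a joint passes its speed limit or range.

## Working session

There is one attempt and no reset: what is moved stays moved. The work goes in short steps, Python scripts to look and compute and a tool call to move; the robot and the scene stay as the last step left them, time stands still between calls to the robot, and variables do not carry over. Pictures are saved under pics/ and viewed, about 8 in all and at most 12, crops included, and the job is handed in when it is done.

Besides the shell and the picture viewer there is one more tool, called after "Call:" as name(argument=value, ...) on one line, values as JSON. step_arm: Moves the arm, as the interface text tells. Its arguments: {"type":"object","properties":{"increments":{"type":"array","items":{"type":"object","properties":{"tx":{"type":"number"},"ty":{"type":"number"},"tz":{"type":"number"},"ax":{"type":"number"},"ay":{"type":"number"},"az":{"type":"number"},"claw":{"type":"number"}}}},"newtons":{"type":"number"}},"required":["increments"]}

```bash
mkdir -p pics; cat > h.py <<'E'
import numpy as np, cv2
from plant import r, optics
def snap(n,f):
    c=optics.capture(n); cv2.imwrite('pics/'+f+'.png',c['image']); np.savez('pics/'+f+'.npz',**c); return c
def load(f): return dict(np.load('pics/'+f+'.npz'))
def ray(c,u,v):
    R,t=c['R'],c['t']; d=R.T@np.array([(u-c['cx'])/c['fx'],(v-c['cy'])/c['fy'],1.]); return -R.T@t,d
def onz(c,u,v,z):
    o,d=ray(c,u,v); return o+d*(z-o[2])/d[2]
def pts(c):
    v,u=np.mgrid[0:384,0:512]; z=c['depth']; P=np.stack([(u-c['cx'])/c['fx']*z,(v-c['cy'])/c['fy']*z,z],-1)
    return (P-c['t'])@c['R']
def proj(c,X):
    p=c['R']@np.array(X)+c['t']; return c['fx']*p[0]/p[2]+c['cx'],c['fy']*p[1]/p[2]+c['cy']
E
python3 - <<'E'
from h import *
a=snap('scene','s0'); b=snap('top','t0')
for c in (a,b): print(c['fx'],c['cx'],c['cy'],(-c['R'].T@c['t']).round(3),c['R'].round(3).tolist())
print(r.get_state())
cv2.imwrite('pics/st0.png',np.hstack([cv2.resize(a['image'],(400,300)),cv2.resize(b['image'],(400,300))]))
E
```

```text
475.9605803027975 254.88227715876707 190.6625769609035 [ 1.408 -1.003  1.247] [[0.744, 0.668, 0.003], [0.401, -0.443, -0.802], [-0.534, 0.598, -0.598]]
480.50494570087614 256.9677438223164 198.69714527643694 [0.373 0.037 1.647] [[0.026, -1.0, -0.003], [-0.997, -0.026, -0.07], [0.069, 0.005, -0.998]]
{'time_s': 0.1, 'joints': array([-5.00139649e+01,  2.05889324e+01,  6.40612995e-01, -1.75420302e-02,
       -7.01360573e+01, -1.65072621e+01]), 'qd': array([ 0.11275724, -0.04670711,  0.11744215,  0.13266418, -0.04062739,
        0.01971978]), 'joint_torque': array([-1.32976253e-03, -5.84163773e+01,  2.93752724e+01,  7.01558366e+00,
        1.01398284e-02, -7.85833572e-05]), 'tcp_pos': array([ 0.26875271, -0.61875923,  0.24471097]), 'eef_rot': array([ 1.79914415e+02, -8.16488635e-03, -1.56527194e+02]), 'contact_force': array([-0.69613875,  1.4134471 , -0.20306195]), 'moment': array([ 0.01564858,  0.01979862, -0.02152962]), 'gripper_width': 0.0877781452429873}
```

View pics/s0.png

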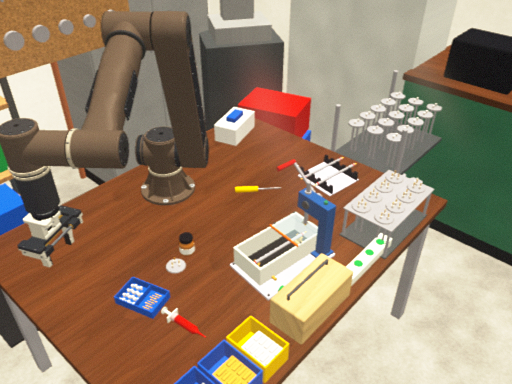

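View pics/t0.png

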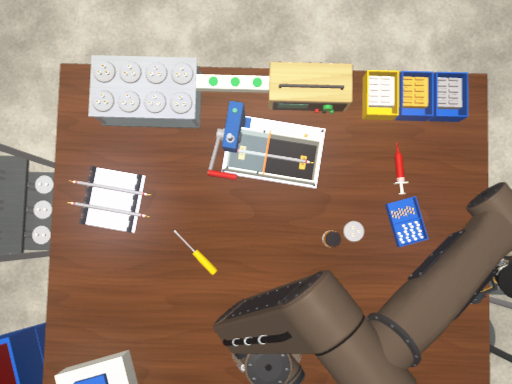

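Scene view: box at about (280,248) with the blue head at (320,220) and a wooden case in front of it. Top view: box (230-325,118-188), orange bead near (267,150), red grip (222,174), and the element running from about (240,152) to (312,162).

```bash
python3 - <<'E'
from h import *
b=load('t0'); a=load('s0')
P=pts(b); hsv=cv2.cvtColor(b['image'],cv2.COLOR_BGR2HSV); H,S,V=[hsv[...,i].astype(int) for i in range(3)]
roi=np.zeros((384,512),bool); roi[95:200,195:335]=1
m=roi&((H<6)|(H>174))&(S>150)&(V>90)
v,u=np.nonzero(m); 
def rect(m,z,n):
    v,u=np.nonzero(m); 
    W=np.array([onz(b,x,y,z)[:2] for x,y in zip(u,v)],np.float32)
    rc=cv2.minAreaRect(W); print(n,len(u),'px',u.mean().round(1),v.mean().round(1),'mean',W.mean(0).round(4),'rect',np.round(rc[0],4),np.round(rc[1],4),round(rc[2],1),'depthz',np.median(P[m][:,2]).round(3))
    d=W-W.mean(0); e=np.linalg.svd(d,full_matrices=0)[2][0]; print('  dir deg',np.degrees(np.arctan2(e[1],e[0])).round(2)); return W
rect(m,0.292,'red')
m=roi&(H>8)&(H<20)&(S>150)&(V>150); rect(m,0.1,'orange')
# rim: depth-based
m=roi&(abs(P[...,2]-0.092)<0.006)&(S<60)&(V>150); rect(m,0.092,'rim')
im=cv2.resize(b['image'][100:200,195:345],None,fx=5.3,fy=5.3,interpolation=cv2.INTER_CUBIC)
cv2.imwrite('pics/c0.png',im)
E
```

```text
red 184 px 228.8 169.2 mean [0.5492 0.1249] rect [0.6111 0.0184] [0.0606 0.3676] 31.4 depthz 0.298
  dir deg 123.86
orange 32 px 266.1 155.9 mean [0.6206 0.0179] rect [0.6252 0.0173] [0.0037 0.1099] 82.0 depthz 0.015
  dir deg 172.03
rim 1156 px 260.9 153.0 mean [0.6313 0.0351] rect [ 0.6308 -0.0019] [0.3022 0.1436] 81.9 depthz 0.094
  dir deg -91.23
```

View pics/c0.png

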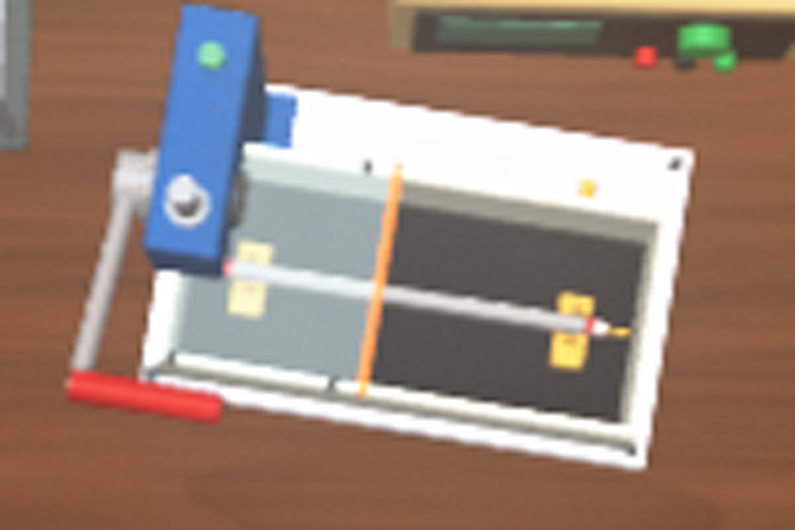

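Crop of the top view: box interior, orange bead from (399,165) to (363,395), element from (230,268) to (625,330), red grip (68,385) to (220,408). The rim rectangle of 302 x 143 mm matches the spec of 302 x 142.

```bash
cat >> h.py <<'E'
O=np.array([.6308,-.0019,0]); YAW=np.radians(-8.1)
ex=np.array([np.cos(YAW),np.sin(YAW),0]); ey=np.array([-ex[1],ex[0],0])
def F(x,y,z): return O+ex*x/1000+ey*y/1000+np.array([0,0,z/1000])
def toF(X): d=np.array(X)-O; return np.array([d@ex,d@ey,d[2]])*1000
E
python3 - <<'E'
from h import *
b=load('t0'); a=load('s0')
for n,(x,y),z in [('gripL',(68,385),.292),('gripR',(220,408),.292),('tipfree',(628,331),.046),('tube',(590,325),.046),('tubefar',(235,268),.046),('bead1',(399,165),.1),('bead2',(363,395),.1),('plunger',(187,198),.281),('headBL',(148,250),.235)]:
    print(n,toF(onz(b,195+x/5.3,100+y/5.3,z)).round(1))
print('pred grip px',proj(b,F(-116,125,292)))
# scene-cam check
print('scene pred grip',proj(a,F(-116,125,292)),'tip',proj(a,F(0,-140,46)),'rim c',proj(a,F(0,0,92)))
hsv=cv2.cvtColor(a['image'],cv2.COLOR_BGR2HSV); H,S,V=[hsv[...,i].astype(int) for i in range(3)]
m=((H<6)|(H>174))&(S>150)&(V>90); m[:,:270]=0;m[:150]=0;m[180:]=0;m[:,315:]=0
v,u=np.nonzero(m); print('scene red',u.mean(),v.mean(),u.min(),u.max(),v.min(),v.max())
P=pts(b); q=P[60:112,268:355].reshape(-1,3); q=q[q[:,2]>.05]; print('case',q.min(0),q.max(0))
q=P[60:112,268:355]; print(np.median(q[...,2],1).round(3)[::5],np.median(q[...,0],1).round(3)[::5])
E
```

```text
gripL [-118.3  171.3  292. ]
gripR [-117.    88.9  292. ]
tipfree [   0.4 -141.7   46. ]
tube [   0.2 -117.4   46. ]
tubefar [ -1.3 110.5  46. ]
bead1 [ 69.7  18.2 100. ]
bead2 [-74.2  16.5 100. ]
plunger [ -5.9 126.7 281. ]
headBL [-30.  147.5 235. ]
pred grip px (np.float64(224.04331778244142), np.float64(174.53790981109722))
scene pred grip (np.float64(285.0636688966332), np.float64(165.34477363460326)) tip (np.float64(249.1313903558504), np.float64(265.34245103608254)) rim c (np.float64(279.2741273176737), np.float64(238.12253282312858))
scene red 285.8229166666667 164.54166666666666 277 295 159 170
case [ 0.37294882 -0.25175997  0.05022978] [0.93134847 0.03655207 1.64675294]
[-0.748  0.123  0.122  0.123  0.122  0.142  0.122  0.122  0.12   0.088
  0.005] [1.256 0.918 0.902 0.885 0.869 0.846 0.835 0.819 0.803 0.795 0.798]
```

Call:
step_arm(increments=[{"tz":40},{"tz":45},{"tx":10,"ty":38,"tz":35,"az":4},{"tx":14,"ty":38,"tz":35,"az":4},{"tx":14,"ty":38,"az":4},{"tx":14,"ty":38,"az":4},{"tx":14,"ty":38,"az":4},{"tx":14,"ty":38,"az":4},{"tx":14,"ty":38,"az":4},{"tx":14,"ty":38,"az":4},{"tx":14,"ty":38,"az":4},{"tx":14,"ty":38,"az":4}])

```text
$.increments[0]: bad value
```

Call:
step_arm(increments=[{"tx":0,"ty":0,"tz":40,"ax":0,"ay":0,"az":0,"claw":1},{"tx":0,"ty":0,"tz":45,"ax":0,"ay":0,"az":0,"claw":1},{"tx":10,"ty":38,"tz":35,"ax":0,"ay":0,"az":4,"claw":1},{"tx":14,"ty":38,"tz":30,"ax":0,"ay":0,"az":4,"claw":1},{"tx":14,"ty":38,"tz":0,"ax":0,"ay":0,"az":4,"claw":1},{"tx":14,"ty":38,"tz":0,"ax":0,"ay":0,"az":4,"claw":1},{"tx":14,"ty":38,"tz":0,"ax":0,"ay":0,"az":4,"claw":1},{"tx":14,"ty":38,"tz":0,"ax":0,"ay":0,"az":4,"claw":1},{"tx":14,"ty":38,"tz":0,"ax":0,"ay":0,"az":4,"claw":1},{"tx":14,"ty":38,"tz":0,"ax":0,"ay":0,"az":4,"claw":1},{"tx":14,"ty":38,"tz":0,"ax":0,"ay":0,"az":4,"claw":1},{"tx":14,"ty":38,"tz":0,"ax":0,"ay":0,"az":4,"claw":1}], newtons=30)

```text
time_s: 1.3
tcp_pos: [0.4043, -0.2397, 0.3935]
eef_rot: [180.0, 0.0, -116.4]
contact_force: [0.2, 1.1, -0.8]
gripper_width: 0.088
```

Call:
step_arm(increments=[{"tx":13,"ty":37,"tz":0,"ax":0,"ay":0,"az":2,"claw":1},{"tx":13,"ty":37,"tz":0,"ax":0,"ay":0,"az":2,"claw":0.6},{"tx":13,"ty":37,"tz":0,"ax":0,"ay":0,"az":2,"claw":0.3},{"tx":13,"ty":37,"tz":0,"ax":0,"ay":0,"az":2,"claw":0.2},{"tx":13,"ty":37,"tz":0,"ax":0,"ay":0,"az":2,"claw":0.2},{"tx":13,"ty":37,"tz":0,"ax":0,"ay":0,"az":2,"claw":0.2},{"tx":13,"ty":37,"tz":0,"ax":0,"ay":0,"az":2,"claw":0.2},{"tx":12,"ty":37,"tz":0,"ax":0,"ay":0,"az":2,"claw":0.2},{"tx":12,"ty":37,"tz":0,"ax":0,"ay":0,"az":2.3,"claw":0.2},{"tx":12,"ty":28,"tz":0,"ax":0,"ay":0,"az":0,"claw":0.2},{"tx":0,"ty":0,"tz":0,"ax":0,"ay":0,"az":0,"claw":0.2}])

```text
time_s: 2.4
tcp_pos: [0.532, 0.1227, 0.3919]
eef_rot: [179.9, -0.1, -98.1]
contact_force: [-0.5, 0.1, -1.2]
gripper_width: 0.0525
```

```bash
python3 - <<'E'
from h import *
s=r.get_state(); print(s['tcp_pos'],s['eef_rot'],s['joints'].round(1),s['gripper_width'])
print('tcp in F',toF(s['tcp_pos']))
c=snap('wrist','w1'); print((-c['R'].T@c['t']).round(3))
hsv=cv2.cvtColor(c['image'],cv2.COLOR_BGR2HSV); H,S,V=[hsv[...,i].astype(int) for i in range(3)]
m=(((H<6)|(H>174))&(S>150)&(V>90)).astype(np.uint8)
n,l,st,ce=cv2.connectedComponentsWithStats(m); i=1+st[1:,4].argmax(); print(st[i],ce[i])
vv,uu=np.nonzero(l==i)
W=np.array([toF(onz(c,x,y,.295)) for x,y in zip(uu,vv)],np.float32); print(cv2.minAreaRect(W[:,:2].copy()), np.median(pts(c)[l==i][:,2]))
E
```

```text
[0.53199696 0.122732   0.39191302] [ 1.79875640e+02 -6.66725936e-02 -9.80681224e+01] [ 33.5   4.9  -1.   -0.  -84.3 -41.6] 0.0524951298330162
tcp in F [-115.37814944  109.46715748  391.91302019]
[0.52  0.045 0.532]
[ 248  175   20   80 1507] [258.00530856 214.33377571]
((-116.82498168945312, 127.82730865478516), (17.3553524017334, 79.4168701171875), 0.6144642233848572) 0.29992594412590257
```

View pics/w1.png

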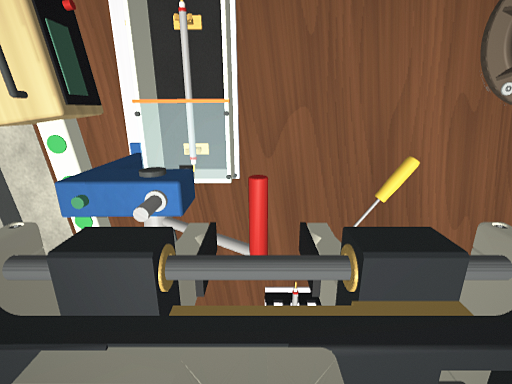

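Wrist view: red bar at (258,215), centred between the fingers and running along the pads; fixture x is -116.8 mm as predicted (-116).

Call:
step_arm(increments=[{"tx":-1.5,"ty":0,"tz":-25,"ax":0,"ay":0,"az":0,"claw":0.2},{"tx":0,"ty":0,"tz":-25,"ax":0,"ay":0,"az":0,"claw":0.2},{"tx":0,"ty":0,"tz":-25,"ax":0,"ay":0,"az":0,"claw":0.2},{"tx":0,"ty":0,"tz":-15,"ax":0,"ay":0,"az":0,"claw":0.2},{"tx":0,"ty":0,"tz":-10,"ax":0,"ay":0,"az":0,"claw":0.2},{"tx":0,"ty":0,"tz":0,"ax":0,"ay":0,"az":0,"claw":-0.3},{"tx":0,"ty":0,"tz":0,"ax":0,"ay":0,"az":0,"claw":-1},{"tx":0,"ty":0,"tz":0,"ax":0,"ay":0,"az":0,"claw":-1},{"tx":0,"ty":0,"tz":0,"ax":0,"ay":0,"az":0,"claw":-1},{"tx":0,"ty":0,"tz":0,"ax":0,"ay":0,"az":0,"claw":-1}])

```text
time_s: 3.45
tcp_pos: [0.5305, 0.1198, 0.2942]
eef_rot: [-179.9, 0.1, -98.2]
contact_force: [18.4, -5.5, -12.0]
gripper_width: 0.0182
```

```bash
python3 - <<'E'
from h import *
s=r.get_state(); print('tcp in F',toF(s['tcp_pos']),s['gripper_width'],s['contact_force'],s['joints'].round(1))
N=21
prev=None
for k in range(N+1):
    a=np.radians(35)-1.05*k/N
    p=np.array([15-160*np.cos(a),200+160*np.sin(a)])
    if prev is not None:
        d=p-prev; w=ex*d[0]+np.array([0,0,d[1]]); print(k,w.round(1))
    prev=p
print('ey',ey)
E
```

```text
tcp in F [-116.44722659  106.39328466  294.19308914] 0.018154672985583126 [ 18.41877057  -5.45246204 -11.99307656] [ 33.4   6.4 -11.6   0.  -71.9 -41.6]
1 [-4.4  0.6 -6.7]
2 [-4.   0.6 -6.9]
3 [-3.7  0.5 -7.1]
4 [-3.3  0.5 -7.3]
5 [-3.   0.4 -7.4]
6 [-2.6  0.4 -7.6]
7 [-2.2  0.3 -7.7]
8 [-1.9  0.3 -7.8]
9 [-1.5  0.2 -7.9]
10 [-1.1  0.2 -7.9]
11 [-0.7  0.1 -8. ]
12 [-0.3  0.  -8. ]
13 [ 0.1 -0.  -8. ]
14 [ 0.5 -0.1 -8. ]
15 [ 0.9 -0.1 -7.9]
16 [ 1.3 -0.2 -7.9]
17 [ 1.7 -0.2 -7.8]
18 [ 2.1 -0.3 -7.7]
19 [ 2.4 -0.3 -7.6]
20 [ 2.8 -0.4 -7.5]
21 [ 3.2 -0.5 -7.3]
ey [0.14090123 0.99002366 0.        ]
```

Call:
step_arm(increments=[{"tx":1.2,"ty":-0.2,"tz":-0.9,"ax":0,"ay":0,"az":0,"claw":-1},{"tx":-4.4,"ty":0.6,"tz":-6.7,"ax":-0.2,"ay":-1.4,"az":0,"claw":-1},{"tx":-4.0,"ty":0.6,"tz":-6.9,"ax":-0.2,"ay":-1.4,"az":0,"claw":-1},{"tx":-3.7,"ty":0.5,"tz":-7.1,"ax":-0.2,"ay":-1.4,"az":0,"claw":-1},{"tx":-3.3,"ty":0.5,"tz":-7.3,"ax":-0.2,"ay":-1.4,"az":0,"claw":-1}])

```text
time_s: 3.95
tcp_pos: [0.5156, 0.1219, 0.266]
eef_rot: [-174.2, 0.1, -98.2]
contact_force: [-4.8, -0.5, 9.5]
gripper_width: 0.0172
```

```bash
cat >> h.py <<'E'
def lev():
    s=r.get_state(); p=toF(s['tcp_pos']); d=p-[15,125,200]; f=s['contact_force']
    print('F',p.round(1),'rad',np.hypot(d[0],d[2]).round(1),'lever',round(np.radians(35)-np.arctan2(d[2],-d[0]),3),'f in F',(f@ex).round(1),(f@ey).round(1),f[2].round(1),'w',s['gripper_width'].round(4),s['joints'].round(1),s['eef_rot'].round(1),s['moment'].round(2))
E
python3 -c "from h import *;lev()"
```

```text
Traceback (most recent call last):
  File "h.py", line 21, in lev
    print('F',p.round(1),'rad',np.hypot(d[0],d[2]).round(1),'lever',round(np.radians(35)-np.arctan2(d[2],-d[0]),3),'f in F',(f@ex).round(1),(f@ey).round(1),f[2].round(1),'w',s['gripper_width'].round(4),s['joints'].round(1),s['eef_rot'].round(1),s['moment'].round(2))
                                                                                                                                                                              ^^^^^^^^^^^^^^^^^^^^^^^^
AttributeError: 'float' object has no attribute 'round'
```

Call:
step_arm(increments=[{"tx":-3.0,"ty":0.4,"tz":-7.4,"ax":-0.2,"ay":-1.4,"az":0,"claw":-1},{"tx":-2.6,"ty":0.4,"tz":-7.6,"ax":-0.2,"ay":-1.4,"az":0,"claw":-1},{"tx":-2.2,"ty":0.3,"tz":-7.7,"ax":-0.2,"ay":-1.4,"az":0,"claw":-1},{"tx":-1.9,"ty":0.3,"tz":-7.8,"ax":-0.2,"ay":-1.4,"az":0,"claw":-1},{"tx":-1.5,"ty":0.2,"tz":-7.9,"ax":-0.2,"ay":-1.4,"az":0,"claw":-1},{"tx":-1.1,"ty":0.2,"tz":-7.9,"ax":-0.2,"ay":-1.4,"az":0,"claw":-1}])

```text
time_s: 4.55
tcp_pos: [0.5034, 0.1236, 0.2194]
eef_rot: [-165.7, 0.1, -98.2]
contact_force: [-1.1, -4.9, 8.1]
gripper_width: 0.0169
```

```bash
sed -i "s/s\['gripper_width'\].round(4)/round(s['gripper_width'],4)/" h.py; python3 -c "from h import *;lev()"
```

```text
F [-143.8  106.3  219.4] rad 160.0 lever 0.489 f in F -0.4 -5.0 8.1 w 0.0169 [ 43.1  -0.7 -37.   15.5 -45.7 -61.4] [-1.657e+02  1.000e-01 -9.820e+01] [-1.66  0.32 -0.37]
```

Call:
step_arm(increments=[{"tx":-0.7,"ty":0.1,"tz":-8.0,"ax":-0.1,"ay":-0.5,"az":0,"claw":-1},{"tx":-0.3,"ty":0,"tz":-8.0,"ax":-0.1,"ay":-0.5,"az":0,"claw":-1},{"tx":0.1,"ty":0,"tz":-8.0,"ax":-0.1,"ay":-0.5,"az":0,"claw":-1},{"tx":0.5,"ty":-0.1,"tz":-8.0,"ax":-0.1,"ay":-0.5,"az":0,"claw":-1},{"tx":0.9,"ty":-0.1,"tz":-7.9,"ax":-0.1,"ay":-0.5,"az":0,"claw":-1},{"tx":1.3,"ty":-0.2,"tz":-7.9,"ax":-0.1,"ay":-0.5,"az":0,"claw":-1}])

```text
time_s: 5.15
tcp_pos: [0.5053, 0.1233, 0.1713]
eef_rot: [-162.7, -0.1, -98.2]
contact_force: [-3.7, -2.9, 9.0]
gripper_width: 0.017
```

```bash
python3 -c "from h import *;lev()"
```

```text
F [-141.9  106.3  171.3] rad 159.5 lever 0.792 f in F -3.2 -3.4 9.0 w 0.017 [ 43.5   1.2 -46.   24.5 -34.5 -71. ] [-1.627e+02 -1.000e-01 -9.820e+01] [-0.93  1.18 -0.29]
```

Call:
step_arm(increments=[{"tx":1.7,"ty":-0.2,"tz":-7.8,"ax":0,"ay":-0.5,"az":0,"claw":-1},{"tx":2.1,"ty":-0.3,"tz":-7.7,"ax":0,"ay":-0.5,"az":0,"claw":-1},{"tx":2.4,"ty":-0.3,"tz":-7.6,"ax":0,"ay":0,"az":0,"claw":-1},{"tx":2.8,"ty":-0.4,"tz":-7.5,"ax":0,"ay":0,"az":0,"claw":-1},{"tx":3.2,"ty":-0.5,"tz":-7.3,"ax":0,"ay":0,"az":0,"claw":-1},{"tx":1.0,"ty":-0.1,"tz":-2.0,"ax":0,"ay":0,"az":0,"claw":-1},{"tx":0,"ty":0,"tz":0,"ax":0,"ay":0,"az":0,"claw":-1}])

```text
time_s: 5.85
tcp_pos: [0.5179, 0.1215, 0.1304]
eef_rot: [-161.8, -0.0, -98.2]
contact_force: [-11.2, 3.9, 5.0]
gripper_width: 0.017
```

```bash
python3 -c "from h import *;lev()"
```

```text
F [-129.2  106.2  130.4] rad 160.1 lever 1.06 f in F -11.6 2.3 5.0 w 0.017 [ 40.6   5.1 -51.1  33.2 -25.4 -77.9] [-161.8   -0.   -98.2] [1.33 3.97 0.29]
```

Call:
step_arm(increments=[{"tx":1.0,"ty":-0.1,"tz":-2.0,"ax":0,"ay":0,"az":0,"claw":-1},{"tx":0,"ty":0,"tz":0,"ax":0,"ay":0,"az":0,"claw":-1},{"tx":0,"ty":0,"tz":0,"ax":0,"ay":0,"az":0,"claw":-1}])

```text
time_s: 6.15
tcp_pos: [0.5187, 0.1214, 0.1287]
eef_rot: [-161.8, -0.0, -98.2]
contact_force: [-11.5, 3.2, 5.4]
gripper_width: 0.0169
```

```bash
python3 - <<'E'
from h import *
lev(); a=snap('scene','s1')
hsv=cv2.cvtColor(a['image'],cv2.COLOR_BGR2HSV); H,S,V=[hsv[...,i].astype(int) for i in range(3)]
print('pred bar px at 1.05',proj(a,F(-130,90,132)),proj(a,F(-130,170,132)))
i1=cv2.resize(a['image'][140:280,215:365],None,fx=4,fy=4,interpolation=cv2.INTER_CUBIC)
cv2.imwrite('pics/c1.png',i1)
E
```

```text
F [-128.3  106.3  128.7] rad 160.1 lever 1.073 f in F -11.8 1.6 5.4 w 0.0169 [ 40.4   5.3 -51.2  33.6 -25.  -78.2] [-161.8   -0.   -98.2] [1.11 4.09 0.25]
pred bar px at 1.05 (np.float64(274.0753915375203), np.float64(202.1826223232778)) (np.float64(289.434098970747), np.float64(194.04284630549978))
```

View pics/c1.png

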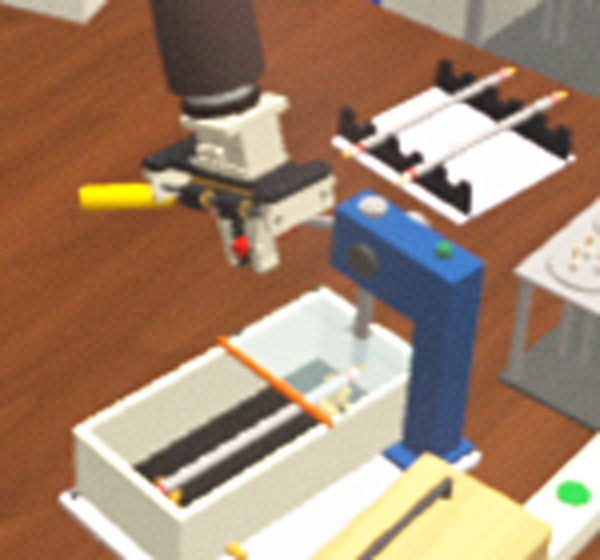

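Scene crop: gripper holds the bar (red end at (241,246)), the probe rod is lowered into the guard slot at (362,315), and the element still lies in place. I'll check the lever angle from the wrist camera.

```bash
cat > bar.py <<'E'
from h import *
def bar(c):
    hsv=cv2.cvtColor(c['image'],cv2.COLOR_BGR2HSV); H,S,V=[hsv[...,i].astype(int) for i in range(3)]
    m=(((H<6)|(H>174))&(S>150)&(V>60)).astype(np.uint8)
    n,l,st,ce=cv2.connectedComponentsWithStats(m); i=1+st[1:,4].argmax(); print(st[i],ce[i])
    P=pts(c); o=-c['R'].T@c['t']; q=P[l==i]; y=np.array([toF(p) for p in q]); 
    # circle fit r=9 in fixture x-z over the curved side (drop end face)
    from scipy.optimize import least_squares
    k=(y[:,1]>87)
    f=lambda p:np.hypot(y[k,0]-p[0],y[k,2]-p[1])-9
    s=least_squares(f,[y[k,0].mean(),y[k,2].mean()-8],loss='soft_l1'); p=s.x
    print('bar F xz',p.round(1),'res',np.abs(s.fun).mean().round(2),'ymin',np.percentile(y[:,1],2),'n',k.sum(),'lever',np.radians(35)-np.arctan2(p[1]-200,15-p[0]),'rad',np.hypot(p[0]-15,p[1]-200))
if __name__=='__main__':
    bar(load('w1')); c=snap('wrist','w2'); bar(c); lev()
E
python3 bar.py
```

```text
[ 248  175   20   80 1507] [258.00530856 214.33377571]
bar F xz [-117.   292.2] res 0.72 ymin 90.03158199465838 n 1501 lever 0.0008313926894235601 rad 160.98841953843296
[242 222  32  33 986] [257.60547667 239.05578093]
bar F xz [-130.5  132.4] res 1.6 ymin 89.32090227842293 n 984 lever 1.046068263212824 rad 160.45978112372575
F [-128.4  106.3  128.7] rad 160.1 lever 1.072 f in F -11.8 1.6 5.0 w 0.0174 [ 40.4   5.3 -51.2  33.6 -25.  -78.2] [-161.8   -0.   -98.2] [1.12 4.05 0.27]
```

Call:
step_arm(increments=[{"tx":0,"ty":0,"tz":0,"ax":0,"ay":0,"az":0,"claw":-1},{"tx":1.2,"ty":-0.2,"tz":-2.7,"ax":0,"ay":0,"az":0,"claw":-1},{"tx":0,"ty":0,"tz":0,"ax":0,"ay":0,"az":0,"claw":-1},{"tx":0,"ty":0,"tz":0,"ax":0,"ay":0,"az":0,"claw":-1},{"tx":0,"ty":0,"tz":0,"ax":0,"ay":0,"az":0,"claw":-1},{"tx":0,"ty":0,"tz":0,"ax":0,"ay":0,"az":0,"claw":-1},{"tx":0,"ty":0,"tz":0,"ax":0,"ay":0,"az":0,"claw":-1}], newtons=60)

```text
time_s: 6.95
tcp_pos: [0.5195, 0.1213, 0.127]
eef_rot: [-161.8, 0.0, -98.2]
contact_force: [-28.4, 5.5, 23.3]
gripper_width: 0.0165
```

```bash
python3 - <<'E'
from bar import *
c=snap('wrist','w3'); bar(c); lev()
N=24
a1=1.05
prev=None
for k in range(N+1):
    a=np.radians(35)-1.05*(1-k/N)
    p=np.array([15-160*np.cos(a),200+160*np.sin(a)])
    if prev is not None:
        d=p-prev; w=ex*d[0]+np.array([0,0,d[1]]); print(k,w.round(1))
    prev=p
E
```

```text
[242 223  33  32 980] [257.88265306 239.02857143]
bar F xz [-129.9  130.9] res 1.38 ymin 89.25948522555906 n 975 lever 1.055715356759681 rad 160.53552244224264
F [-127.5  106.3  127. ] rad 160.1 lever 1.084 f in F -29.8 1.0 24.8 w 0.0169 [ 40.2   5.4 -51.5  34.2 -24.5 -78.6] [-161.8    0.   -98.2] [1.59 8.17 0.19]
1 [-2.8  0.4  6.4]
2 [-2.5  0.4  6.5]
3 [-2.2  0.3  6.6]
4 [-2.   0.3  6.7]
5 [-1.7  0.2  6.8]
6 [-1.4  0.2  6.9]
7 [-1.1  0.2  6.9]
8 [-0.8  0.1  7. ]
9 [-0.5  0.1  7. ]
10 [-0.2  0.   7. ]
11 [ 0.1 -0.   7. ]
12 [ 0.4 -0.1  7. ]
13 [ 0.7 -0.1  7. ]
14 [ 1.  -0.1  6.9]
15 [ 1.3 -0.2  6.9]
16 [ 1.6 -0.2  6.8]
17 [ 1.9 -0.3  6.7]
18 [ 2.2 -0.3  6.6]
19 [ 2.5 -0.4  6.5]
20 [ 2.8 -0.4  6.4]
21 [ 3.1 -0.4  6.3]
22 [ 3.3 -0.5  6.1]
23 [ 3.6 -0.5  6. ]
24 [ 3.8 -0.5  5.8]
```

The force rose from 12 to 38 N with almost no motion, and the wrist camera gives 1.05 rad, so the lever is on its bottom stop. Next: a short hold, then ease it up.

Call:
step_arm(increments=[{"tx":0,"ty":0,"tz":0,"ax":0,"ay":0,"az":0,"claw":-1},{"tx":0,"ty":0,"tz":0,"ax":0,"ay":0,"az":0,"claw":-1},{"tx":0,"ty":0,"tz":0,"ax":0,"ay":0,"az":0,"claw":-1},{"tx":-1.8,"ty":0.25,"tz":4.3,"ax":0.07,"ay":0.5,"az":0,"claw":-1},{"tx":-1.8,"ty":0.25,"tz":4.3,"ax":0.07,"ay":0.5,"az":0,"claw":-1},{"tx":-1.8,"ty":0.25,"tz":4.3,"ax":0.07,"ay":0.5,"az":0,"claw":-1},{"tx":-1.4,"ty":0.2,"tz":4.45,"ax":0.07,"ay":0.5,"az":0,"claw":-1},{"tx":-1.4,"ty":0.2,"tz":4.45,"ax":0.07,"ay":0.5,"az":0,"claw":-1},{"tx":-1.4,"ty":0.2,"tz":4.45,"ax":0.07,"ay":0.5,"az":0,"claw":-1},{"tx":-1.0,"ty":0.15,"tz":4.55,"ax":0.07,"ay":0.5,"az":0,"claw":-1},{"tx":-1.0,"ty":0.15,"tz":4.55,"ax":0.07,"ay":0.5,"az":0,"claw":-1},{"tx":-1.0,"ty":0.15,"tz":4.55,"ax":0.07,"ay":0.5,"az":0,"claw":-1}], newtons=45)

```text
time_s: 8.2
tcp_pos: [0.5065, 0.1229, 0.1652]
eef_rot: [-166.5, -0.0, -98.2]
contact_force: [-7.4, 4.3, 0.6]
gripper_width: 0.0168
```

Call:
step_arm(increments=[{"tx":-0.6,"ty":0.1,"tz":4.6,"ax":0.07,"ay":0.5,"az":0,"claw":-1},{"tx":-0.6,"ty":0.1,"tz":4.6,"ax":0.07,"ay":0.5,"az":0,"claw":-1},{"tx":-0.6,"ty":0.1,"tz":4.6,"ax":0.07,"ay":0.5,"az":0,"claw":-1},{"tx":-0.2,"ty":0,"tz":4.65,"ax":0.07,"ay":0.5,"az":0,"claw":-1},{"tx":-0.2,"ty":0,"tz":4.65,"ax":0.07,"ay":0.5,"az":0,"claw":-1},{"tx":-0.2,"ty":0,"tz":4.65,"ax":0.07,"ay":0.5,"az":0,"claw":-1},{"tx":0.2,"ty":0,"tz":4.65,"ax":0.07,"ay":0.5,"az":0,"claw":-1},{"tx":0.2,"ty":0,"tz":4.65,"ax":0.07,"ay":0.5,"az":0,"claw":-1},{"tx":0.2,"ty":0,"tz":4.65,"ax":0.07,"ay":0.5,"az":0,"claw":-1},{"tx":0.6,"ty":-0.1,"tz":4.6,"ax":0.07,"ay":0.5,"az":0,"claw":-1},{"tx":0.6,"ty":-0.1,"tz":4.6,"ax":0.07,"ay":0.5,"az":0,"claw":-1},{"tx":0.6,"ty":-0.1,"tz":4.6,"ax":0.07,"ay":0.5,"az":0,"claw":-1}])

```text
time_s: 9.4
tcp_pos: [0.5041, 0.1231, 0.2195]
eef_rot: [-172.9, -0.1, -98.3]
contact_force: [-18.2, 8.7, 2.5]
gripper_width: 0.017
```

```bash
python3 - <<'E'
from bar import *
c=snap('wrist','w4'); bar(c); lev()
E
```

```text
[ 242  221   33   34 1012] [257.84486166 237.96541502]
bar F xz [-144.4  220.5] res 1.7 ymin 89.20244112494468 n 1005 lever 0.48274200168798165 rad 160.75342235866222
F [-143.   106.   220.1] rad 159.3 lever 0.484 f in F -22.0 6.7 4.5 w 0.0173 [ 39.3   3.  -28.4   6.6 -54.  -51.2] [-1.729e+02 -1.000e-01 -9.830e+01] [3.59 8.31 0.25]
```

Call:
step_arm(increments=[{"tx":0.0,"ty":0,"tz":4.6,"ax":0.07,"ay":0.4,"az":0,"claw":-1},{"tx":0.3,"ty":0,"tz":4.6,"ax":0.07,"ay":0.4,"az":0,"claw":-1},{"tx":0.6,"ty":-0.1,"tz":4.6,"ax":0.07,"ay":0.4,"az":0,"claw":-1},{"tx":1.2,"ty":-0.2,"tz":4.5,"ax":0.07,"ay":0.4,"az":0,"claw":-1},{"tx":1.2,"ty":-0.2,"tz":4.5,"ax":0.07,"ay":0.4,"az":0,"claw":-1},{"tx":1.2,"ty":-0.2,"tz":4.5,"ax":0.07,"ay":0.4,"az":0,"claw":-1},{"tx":1.6,"ty":-0.2,"tz":4.4,"ax":0.07,"ay":0.4,"az":0,"claw":-1},{"tx":1.6,"ty":-0.2,"tz":4.4,"ax":0.07,"ay":0.4,"az":0,"claw":-1},{"tx":1.6,"ty":-0.2,"tz":4.4,"ax":0.07,"ay":0.4,"az":0,"claw":-1},{"tx":1.95,"ty":-0.3,"tz":4.25,"ax":0.07,"ay":0.4,"az":0,"claw":-1},{"tx":1.95,"ty":-0.3,"tz":4.25,"ax":0.07,"ay":0.4,"az":0,"claw":-1},{"tx":1.95,"ty":-0.3,"tz":4.25,"ax":0.07,"ay":0.4,"az":0,"claw":-1}])

```text
time_s: 10.65
tcp_pos: [0.5197, 0.1211, 0.2738]
eef_rot: [-177.7, 0.1, -98.2]
contact_force: [-13.8, 6.1, 4.6]
gripper_width: 0.0169
```

```bash
python3 - <<'E'
from bar import *
c=snap('wrist','w5'); bar(c); lev()
E
```

```text
[ 242  219   32   36 1054] [257.58064516 237.10721063]
bar F xz [-128.4  272.6] res 2.19 ymin 89.28191869509446 n 1047 lever 0.14182377651817452 rad 160.71000402822455
F [-126.9  106.2  274.5] rad 160.3 lever 0.127 f in F -18.5 3.6 9.4 w 0.0167 [ 35.3   4.8 -16.7   1.7 -66.7 -44.1] [-1.777e+02  1.000e-01 -9.820e+01] [2.14 6.95 0.07]
```

Call:
step_arm(increments=[{"tx":2.1,"ty":-0.3,"tz":4.1,"ax":0.0,"ay":0.3,"az":0,"claw":-1},{"tx":2.2,"ty":-0.3,"tz":4.0,"ax":0.0,"ay":0.3,"az":0,"claw":-1},{"tx":2.3,"ty":-0.3,"tz":3.9,"ax":0.0,"ay":0.3,"az":0,"claw":-1},{"tx":2.5,"ty":-0.3,"tz":3.8,"ax":0.0,"ay":0.3,"az":0,"claw":-1},{"tx":2.5,"ty":-0.4,"tz":3.8,"ax":0.0,"ay":0.3,"az":0,"claw":-1},{"tx":0,"ty":0,"tz":0,"ax":0,"ay":0,"az":0,"claw":-1}])

```text
time_s: 11.3
tcp_pos: [0.5312, 0.1196, 0.2941]
eef_rot: [-179.2, -0.1, -98.2]
contact_force: [-18.1, 7.2, 11.1]
gripper_width: 0.0168
```

```bash
python3 - <<'E'
from bar import *
c=snap('wrist','w6'); bar(c); lev()
E
```

```text
[ 242  219   32   36 1066] [257.64165103 236.85365854]
bar F xz [-116.8  292. ] res 1.95 ymin 89.4559536744617 n 1064 lever 0.0016745909334009434 rad 160.69937688032272
F [-115.7  106.2  294. ] rad 161.0 lever -0.013 f in F -18.6 3.1 10.9 w 0.0169 [ 33.8   6.1 -12.3   0.7 -71.1 -42.2] [-1.792e+02 -1.000e-01 -9.820e+01] [ 2.2   7.   -0.03]
```

Call:
step_arm(increments=[{"tx":0.9,"ty":-0.1,"tz":1.3,"ax":0,"ay":0,"az":0,"claw":-1},{"tx":0,"ty":0,"tz":0,"ax":0,"ay":0,"az":0,"claw":-1}])

```text
time_s: 11.55
tcp_pos: [0.5314, 0.1196, 0.2943]
eef_rot: [-179.3, -0.1, -98.2]
contact_force: [-18.0, 6.7, 6.2]
gripper_width: 0.0164
```

```bash
python3 - <<'E'
from bar import *
c=snap('wrist','w7'); bar(c); lev()
E
```

```text
[ 242  219   32   36 1066] [257.64446529 236.84615385]
bar F xz [-116.7  292.1] res 1.97 ymin 89.40153729014438 n 1061 lever 0.000430350244432276 rad 160.70008433669395
F [-115.5  106.2  294.3] rad 161.0 lever -0.015 f in F -18.3 3.7 6.8 w 0.0169 [ 33.7   6.2 -12.1   0.6 -71.2 -42.1] [-179.2   -0.2  -98.2] [2.5  7.05 0.06]
```

The bar no longer moves under command and the wrist camera reads 0.000 rad, so the lever is on its top stop. Releasing it.

Call:
step_arm(increments=[{"tx":0,"ty":0,"tz":0,"ax":0,"ay":0,"az":0,"claw":-0.4},{"tx":0,"ty":0,"tz":0,"ax":0,"ay":0,"az":0,"claw":0},{"tx":0,"ty":0,"tz":0,"ax":0,"ay":0,"az":0,"claw":0.2},{"tx":0,"ty":0,"tz":0,"ax":0,"ay":0,"az":0,"claw":0.2},{"tx":0,"ty":0,"tz":15,"ax":0,"ay":0,"az":0,"claw":0.2},{"tx":0,"ty":0,"tz":25,"ax":0,"ay":0,"az":0,"claw":0.2},{"tx":0,"ty":0,"tz":30,"ax":0,"ay":0,"az":0,"claw":0.2},{"tx":0,"ty":0,"tz":30,"ax":0,"ay":0,"az":0,"claw":0.2},{"tx":0,"ty":0,"tz":0,"ax":0,"ay":0,"az":0,"claw":0.2}])

```text
time_s: 12.5
tcp_pos: [0.5372, 0.1191, 0.4002]
eef_rot: [-178.4, 0.1, -98.2]
contact_force: [-0.2, -0.2, 0.4]
gripper_width: 0.0524
```

```bash
python3 - <<'E'
from bar import *
c=snap('wrist','w8'); bar(c); lev(); 
s=r.get_state()
for y in (-60,): print((F(0,y,200)-s['tcp_pos']).round(4)*1000)
E
```

```text
[ 258  176   19   79 1449] [267.16149068 214.46514838]
bar F xz [-117.   292.2] res 2.1 ymin 90.07579504839514 n 1448 lever 0.0008702605383892337 rad 161.0026687353436
F [-110.4  106.6  397.7] rad 234.1 lever -0.395 f in F -0.7 -0.3 0.2 w 0.0525 [ 33.6   4.2  -1.4   0.9 -83.3 -41.9] [-178.6    0.   -98.2] [0.04 0.23 0.08]
[  85.9 -180.5 -197.7]
```

Call:
step_arm(increments=[{"tx":10,"ty":-36,"tz":0,"ax":0.1,"ay":0.7,"az":0,"claw":0.2},{"tx":18,"ty":-36,"tz":0,"ax":0.1,"ay":0.7,"az":0,"claw":0.0},{"tx":18,"ty":-36,"tz":0,"ax":0,"ay":0,"az":0,"claw":0.0},{"tx":20,"ty":-36,"tz":-10,"ax":0,"ay":0,"az":0,"claw":0.0},{"tx":20,"ty":-36,"tz":-30,"ax":0,"ay":0,"az":0,"claw":0},{"tx":0,"ty":0,"tz":-40,"ax":0,"ay":0,"az":0,"claw":0},{"tx":0,"ty":0,"tz":-40,"ax":0,"ay":0,"az":0,"claw":0},{"tx":0,"ty":0,"tz":-40,"ax":0,"ay":0,"az":0,"claw":0},{"tx":0,"ty":0,"tz":-30,"ax":0,"ay":0,"az":0,"claw":0},{"tx":0,"ty":0,"tz":0,"ax":0,"ay":0,"az":0,"claw":0},{"tx":0,"ty":0,"tz":0,"ax":0,"ay":0,"az":0,"claw":0}])

```text
time_s: 13.65
tcp_pos: [0.6212, -0.0606, 0.206]
eef_rot: [179.7, -0.2, -98.2]
contact_force: [0.3, 0.1, 0.2]
gripper_width: 0.044
```

```bash
python3 - <<'E'
from h import *
lev(); c=snap('wrist','w9'); b=snap('top','t9')
for n,p in [('tip-',(0,-140,46)),('tube-',(0,-118,46)),('c',(0,-60,46)),('edge',(0,20,92))]: print(n,np.round(proj(c,F(*p)),0))
E
```

```text
F [ -1.2 -59.5 206. ] rad 17.3 lever 0.255 f in F 0.2 0.1 0.2 w 0.044 [ 12.4  17.5  -9.1   0.1 -63.7 -20.6] [179.7  -0.2 -98.2] [ 0.02  0.04 -0.01]
tip- [255. 106.]
tube- [255. 128.]
c [255. 180.]
edge [255. 264.]
```

View pics/w9.png

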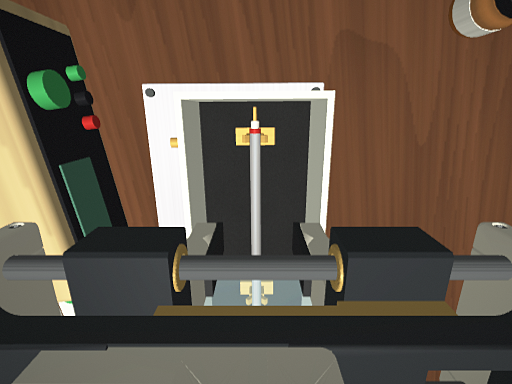

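Wrist view: element tip at (254,107), red band at (254,131), tube along column 255-257, centred between the open fingers; predictions agree within about 2 mm. Descending to grasp.

Call:
step_arm(increments=[{"tx":0,"ty":0,"tz":-30,"ax":0,"ay":0,"az":0,"claw":0},{"tx":0,"ty":0,"tz":-30,"ax":0,"ay":0,"az":0,"claw":0},{"tx":0,"ty":0,"tz":-30,"ax":0,"ay":0,"az":0,"claw":0},{"tx":0,"ty":0,"tz":-25,"ax":0,"ay":0,"az":0,"claw":0},{"tx":0,"ty":0,"tz":-20,"ax":0,"ay":0,"az":0,"claw":0},{"tx":0,"ty":0,"tz":-14,"ax":0,"ay":0,"az":0,"claw":0},{"tx":0,"ty":0,"tz":0,"ax":0,"ay":0,"az":0,"claw":0}])

```text
time_s: 14.45
tcp_pos: [0.621, -0.0603, 0.0565]
eef_rot: [179.8, -0.1, -98.2]
contact_force: [-1.1, -0.6, -0.2]
gripper_width: 0.0438
```

```bash
python3 - <<'E'
from h import *
lev()
E
```

```text
F [ -1.5 -59.2  56.5] rad 144.4 lever 2.067 f in F -1.0 -0.8 -0.2 w 0.0438 [ 12.4  26.  -18.4   0.1 -45.9 -20.6] [ 1.798e+02 -1.000e-01 -9.820e+01] [0.01 0.1  0.04]
```

Call:
step_arm(increments=[{"tx":0,"ty":0,"tz":-2,"ax":0,"ay":0,"az":0,"claw":-0.4},{"tx":0,"ty":0,"tz":0,"ax":0,"ay":0,"az":0,"claw":-0.6},{"tx":0,"ty":0,"tz":0,"ax":0,"ay":0,"az":0,"claw":-1},{"tx":0,"ty":0,"tz":0,"ax":0,"ay":0,"az":0,"claw":-1},{"tx":0,"ty":0,"tz":0,"ax":0,"ay":0,"az":0,"claw":-1},{"tx":0,"ty":0,"tz":0,"ax":0,"ay":0,"az":0,"claw":-1}], newtons=60)

```text
time_s: 15.05
tcp_pos: [0.6232, -0.0603, 0.0564]
eef_rot: [-180.0, -0.1, -98.2]
contact_force: [4.8, -1.0, 3.0]
gripper_width: 0.0106
```

```bash
python3 - <<'E'
from h import *
lev()
# plan: pivot about far saddle (y105,z46) to 18 deg in steps, TCP path
s=toF(r.get_state()['tcp_pos']); r0=np.array([s[1]-105,s[2]-46])
prev=r0; N=9
for k in range(1,N+1):
    a=np.radians(2*k); R=np.array([[np.cos(a),np.sin(a)],[-np.sin(a),np.cos(a)]]); p=R@r0
    d=p-prev; w=ey*d[0]+np.array([0,0,d[1]]); print(k,w.round(1),(p+[105,46]).round(1)); prev=p
print('rot per 2deg',(-2*ex).round(3))
E
```

```text
F [  0.7 -58.9  56.4] rad 144.4 lever 2.082 f in F 4.9 -0.3 3.0 w 0.0106 [ 12.4  26.  -18.3   0.1 -45.6 -20.6] [-1.80e+02 -1.00e-01 -9.82e+01] [-0.55 -1.61 -0.04]
1 [0.1 0.5 5.7] [-58.4  62.1]
2 [0.1 0.7 5.7] [-57.7  67.8]
3 [0.1 0.9 5.7] [-56.9  73.4]
4 [0.1 1.  5.6] [-55.8  79.1]
5 [0.2 1.2 5.6] [-54.6  84.7]
6 [0.2 1.4 5.5] [-53.1  90.2]
7 [0.2 1.6 5.5] [-51.5  95.7]
8 [0.3 1.8 5.4] [-49.7 101.1]
9 [0.3 2.  5.4] [-47.6 106.5]
rot per 2deg [-1.98   0.282 -0.   ]
```

Call:
step_arm(increments=[{"tx":0.1,"ty":0.5,"tz":7.2,"ax":-1.98,"ay":0.28,"az":0,"claw":-1},{"tx":0.1,"ty":0.7,"tz":7.2,"ax":-1.98,"ay":0.28,"az":0,"claw":-1},{"tx":0.1,"ty":0.9,"tz":5.7,"ax":-1.98,"ay":0.28,"az":0,"claw":-1},{"tx":0.1,"ty":1.0,"tz":5.6,"ax":-1.98,"ay":0.28,"az":0,"claw":-1},{"tx":0.2,"ty":1.2,"tz":5.6,"ax":-1.98,"ay":0.28,"az":0,"claw":-1}])

```text
time_s: 15.55
tcp_pos: [0.6212, -0.056, 0.0864]
eef_rot: [179.8, -10.2, -98.2]
contact_force: [0.3, 0.1, -0.8]
gripper_width: 0.0103
```

```bash
python3 - <<'E'
from h import *
lev()
E
```

```text
F [ -1.9 -54.9  86.4] rad 114.9 lever 2.034 f in F 0.2 0.2 -0.8 w 0.0103 [ 17.9  24.8 -21.1  12.  -49.4 -34.4] [179.8 -10.2 -98.2] [ 0.78 -0.2  -0.03]
```

Call:
step_arm(increments=[{"tx":0.2,"ty":1.4,"tz":5.5,"ax":-1.98,"ay":0.28,"az":0,"claw":-1},{"tx":0.2,"ty":1.6,"tz":5.5,"ax":-1.98,"ay":0.28,"az":0,"claw":-1},{"tx":0.3,"ty":1.8,"tz":5.4,"ax":-1.98,"ay":0.28,"az":0,"claw":-1},{"tx":0.3,"ty":2.0,"tz":5.4,"ax":-1.98,"ay":0.28,"az":0,"claw":-1},{"tx":0,"ty":0,"tz":0,"ax":0,"ay":0,"az":0,"claw":-1}])

```text
time_s: 16.05
tcp_pos: [0.6226, -0.0485, 0.1082]
eef_rot: [179.8, -18.2, -98.1]
contact_force: [1.0, 0.1, -1.0]
gripper_width: 0.0103
```

```bash
python3 - <<'E'
from h import *
lev(); c=snap('wrist','w10'); a=snap('scene','s10')
print([np.round(proj(c,F(*p)),0).tolist() for p in [(0,20,97),(0,-65,92)]])
i1=cv2.resize(a['image'][160:290,215:365],None,fx=2.6,fy=2.6,interpolation=cv2.INTER_CUBIC)
i2=cv2.resize(c['image'],(400,300)); H=max(i1.shape[0],300)
o=np.zeros((H,400+i1.shape[1],3),np.uint8); o[:300,:400]=i2; o[:i1.shape[0],400:]=i1
cv2.imwrite('pics/c10.png',o)
E
```

```text
F [ -1.5 -47.3 108.2] rad 93.3 lever 2.003 f in F 1.0 0.2 -1.0 w 0.0103 [ 21.9  24.9 -22.   19.3 -54.2 -43. ] [179.8 -18.2 -98.1] [ 1.02 -0.39  0.02]
[[253.0, 358.0], [253.0, 218.0]]
```

View pics/c10.png

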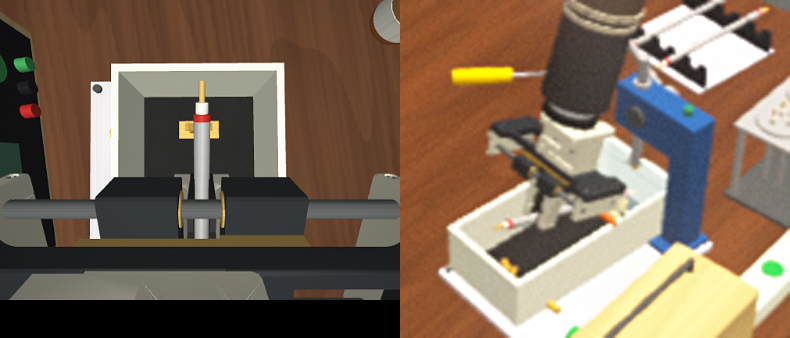

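Wrist half: the free end is lifted, with its tip at (202,82) clear above the floor. Scene half: the element is tilted inside the box, gripper clear of guard and head. Next I measure the actual tilt from depth.

```bash
cat > tilt.py <<'E'
from h import *
def tilt(c,near=45):
    P=pts(c); o=-c['R'].T@c['t']; s=r.get_state(); T=s['tcp_pos']
    X=(P.reshape(-1,3)-O)@np.stack([ex,ey,[0,0,1]],1)*1000; t=toF(T)
    k=(abs(X[:,0]-t[0])<5)&(X[:,1]<t[1]-25)&(X[:,1]>t[1]-130)&(X[:,2]>t[2]-25)&(c['depth'].ravel()>.05)&(c['depth'].ravel()<.6)
    q=X[k]; y=q[:,1]; z=q[:,2]
    med=np.array([(b,np.percentile(z[(y>b-3)&(y<b+3)],70)) for b in np.arange(y.min()+5,t[1]-30,6) if ((y>b-3)&(y<b+3)).sum()>3]); print(med.round(0).tolist(),'ymin',y.min().round(1),'n',k.sum())
    m=med[med[:,0]>y.min()+30]; f=np.polyfit(m[:,0],m[:,1],1); a=-np.arctan(f[0]); print('tilt',np.degrees(a).round(1))
    ax=lambda Y:np.polyval(f,Y)-6/np.cos(a); 
    ytip=y.min(); far=ytip+280*np.cos(a)
    print('axis z at tip',ax(ytip).round(1),'y=20:',ax(20).round(1),'top',(ax(20)+6/np.cos(a)).round(1),'y=105',ax(105).round(1),'far tip y,z',far.round(1),ax(far).round(1))
if __name__=='__main__': tilt(load('w10'))
E
python3 tilt.py
```

```text
[[-148.0, 92.0], [-124.0, 125.0], [-118.0, 123.0], [-112.0, 123.0], [-106.0, 122.0], [-100.0, 121.0], [-94.0, 119.0], [-88.0, 117.0], [-82.0, 115.0]] ymin -152.6 n 1733
tilt 12.4
axis z at tip 125.4 y=20: 87.3 top 93.5 y=105 68.6 far tip y,z 120.9 65.1
```

```bash
cat > tilt.py <<'E'
from h import *
def tilt(c,lo=None,tubelen=60):
    s=r.get_state(); t=toF(s['tcp_pos'])
    X=(pts(c).reshape(-1,3)-O)@np.stack([ex,ey,[0,0,1]],1)*1000; D=c['depth'].ravel()
    cam=toF(-c['R'].T@c['t']); print('cam F',cam.round(0))
    y0=t[1]-80*1 if lo is None else lo
    k=(abs(X[:,0]-t[0])<12)&(X[:,1]<t[1]-25)&(X[:,1]>y0)&(X[:,2]>t[2]-10)&(D>.05)
    q=X[k]; from scipy.optimize import least_squares
    # fit cylinder r=6: axis through (x0,z0) at y=ym with slopes
    ym=q[:,1].mean()
    def f(p):
        d=np.array([p[2],1,p[3]]); d/=np.linalg.norm(d); v=q-[p[0],ym,p[1]]; return np.linalg.norm(np.cross(v,d),axis=1)-6
    o=least_squares(f,[q[:,0].mean(),np.percentile(q[:,2],50)-5,0,-.3],loss='soft_l1'); p=o.x
    z=lambda Y:p[1]+p[3]*(Y-ym)
    print('n',k.sum(),'y',q[:,1].min().round(1),q[:,1].max().round(1),'res',np.abs(o.fun).mean().round(2),'tilt',np.degrees(np.arctan(-p[3])).round(1),'yaw',np.degrees(p[2]).round(1),'x',p[0].round(1))
    a=np.arctan(-p[3]); print('z at y=tcp',z(t[1]).round(1),'y=20',z(20).round(1),'top',(z(20)+6/np.cos(a)).round(1),'y=105',z(105).round(1))
    # tip: brass pin colour, min y
    hsv=cv2.cvtColor(c['image'],cv2.COLOR_BGR2HSV).reshape(-1,3).astype(int)
    b=(abs(X[:,0]-t[0])<8)&(abs(X[:,2]-z(X[:,1]))<10)&(X[:,1]<t[1]-25)&(D>.05)
    yt=X[b][:,1].min(); far=yt+280*np.cos(a); print('tip y,z',yt.round(1),z(yt).round(1),'far tip',far.round(1),z(far).round(1))
if __name__=='__main__': tilt(load('w10'),-112)
E
python3 tilt.py
```

```text
cam F [ -2. -79. 265.]
n 1505 y -112.0 -73.1 res 0.54 tilt 16.4 yaw -0.1 x -2.7
z at y=tcp 99.1 y=20 79.2 top 85.4 y=105 54.2
tip y,z -126.8 122.3 far tip 141.9 43.4
```

Call:
step_arm(increments=[{"tx":-1.4,"ty":-9.5,"tz":2.6,"ax":0,"ay":0,"az":0,"claw":-1},{"tx":-1.4,"ty":-9.5,"tz":2.6,"ax":0,"ay":0,"az":0,"claw":-1},{"tx":-1.4,"ty":-9.5,"tz":2.6,"ax":0,"ay":0,"az":0,"claw":-1},{"tx":-1.4,"ty":-9.5,"tz":2.6,"ax":0,"ay":0,"az":0,"claw":-1},{"tx":0,"ty":0,"tz":0,"ax":0,"ay":0,"az":0,"claw":-1}])

```text
time_s: 16.65
tcp_pos: [0.6166, -0.0889, 0.1191]
eef_rot: [179.9, -18.1, -98.3]
contact_force: [-0.2, 0.2, -0.9]
gripper_width: 0.0101
```

```bash
python3 - <<'E'
from tilt import *
lev(); c=snap('wrist','w11'); t=toF(r.get_state()['tcp_pos']); tilt(c,t[1]-64)
E
```

```text
F [ -1.8 -88.2 119.1] rad 82.7 lever 1.978 f in F -0.2 0.1 -0.9 w 0.0101 [ 18.4  23.5 -22.8  20.  -53.9 -40.1] [179.9 -18.1 -98.3] [ 1.14 -0.07 -0.  ]
cam F [  -2. -120.  276.]
n 1498 y -151.4 -112.8 res 0.53 tilt 17.3 yaw -0.2 x -2.9
z at y=tcp 109.2 y=20 75.8 top 82.0 y=105 49.3
tip y,z -167.7 134.2 far tip 99.7 50.9
```

Call:
step_arm(increments=[{"tx":-1.4,"ty":-9.9,"tz":3.1,"ax":0,"ay":0,"az":0,"claw":-1},{"tx":-1.4,"ty":-9.9,"tz":3.1,"ax":0,"ay":0,"az":0,"claw":-1},{"tx":-1.4,"ty":-9.9,"tz":3.1,"ax":0,"ay":0,"az":0,"claw":-1},{"tx":-1.4,"ty":-9.9,"tz":3.1,"ax":0,"ay":0,"az":0,"claw":-1},{"tx":-1.4,"ty":-9.9,"tz":3.1,"ax":0,"ay":0,"az":0,"claw":-1},{"tx":-1.4,"ty":-9.9,"tz":3.1,"ax":0,"ay":0,"az":0,"claw":-1},{"tx":-1.4,"ty":-9.9,"tz":3.1,"ax":0,"ay":0,"az":0,"claw":-1},{"tx":-1.4,"ty":-9.9,"tz":3.1,"ax":0,"ay":0,"az":0,"claw":-1},{"tx":-1.4,"ty":-9.9,"tz":3.1,"ax":0,"ay":0,"az":0,"claw":-1},{"tx":-1.4,"ty":-9.9,"tz":3.1,"ax":0,"ay":0,"az":0,"claw":-1},{"tx":-1.4,"ty":-9.9,"tz":3.1,"ax":0,"ay":0,"az":0,"claw":-1},{"tx":0,"ty":0,"tz":0,"ax":0,"ay":0,"az":0,"claw":-1}])

```text
time_s: 17.9
tcp_pos: [0.6016, -0.1973, 0.1532]
eef_rot: [179.9, -18.1, -98.3]
contact_force: [-0.1, -0.8, -0.6]
gripper_width: 0.0104
```

```bash
python3 - <<'E'
from tilt import *
lev(); c=snap('wrist','w12'); t=toF(r.get_state()['tcp_pos']); tilt(c,t[1]-64)
a=snap('scene','s12')
cv2.imwrite('pics/c12.png',cv2.resize(a['image'][150:310,170:370],None,fx=3.5,fy=3.5,interpolation=cv2.INTER_CUBIC))
E
```

```text
F [  -1.4 -197.6  153.2] rad 49.6 lever 1.845 f in F -0.0 -0.8 -0.6 w 0.0104 [  8.6  20.7 -22.6  21.5 -54.2 -30.7] [179.9 -18.1 -98.3] [ 1.18 -0.06  0.01]
cam F [  -2. -229.  310.]
n 1502 y -261.1 -222.3 res 0.52 tilt 17.1 yaw -0.1 x -2.5
z at y=tcp 143.6 y=20 76.9 top 83.1 y=105 50.7
tip y,z -277.2 168.2 far tip -9.5 85.9
```

View pics/c12.png

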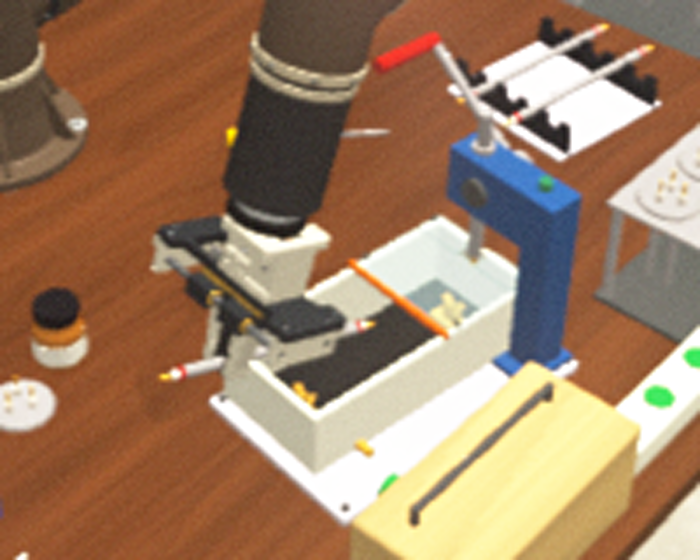

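Scene crop: the element is fully out from under the guard, its far pin at (368,325) on the mouth side of the orange bead; the lever is up. Lifting and levelling.

Call:
step_arm(increments=[{"tx":0,"ty":-2,"tz":6,"ax":0,"ay":0,"az":0,"claw":-1},{"tx":0,"ty":-2,"tz":10,"ax":0,"ay":0,"az":0,"claw":-1},{"tx":0,"ty":0,"tz":12,"ax":0,"ay":0,"az":0,"claw":-1},{"tx":0,"ty":0,"tz":12,"ax":1.88,"ay":-0.27,"az":0,"claw":-1},{"tx":0,"ty":0,"tz":12,"ax":1.88,"ay":-0.27,"az":0,"claw":-1},{"tx":0,"ty":0,"tz":12,"ax":1.88,"ay":-0.27,"az":0,"claw":-1},{"tx":0,"ty":0,"tz":12,"ax":1.88,"ay":-0.27,"az":0,"claw":-1},{"tx":0,"ty":0,"tz":12,"ax":1.88,"ay":-0.27,"az":0,"claw":-1},{"tx":0,"ty":0,"tz":10,"ax":1.88,"ay":-0.27,"az":0,"claw":-1},{"tx":0,"ty":0,"tz":8,"ax":1.88,"ay":-0.27,"az":0,"claw":-1},{"tx":0,"ty":0,"tz":5,"ax":1.88,"ay":-0.27,"az":0,"claw":-1},{"tx":0,"ty":0,"tz":2,"ax":1.88,"ay":-0.27,"az":0,"claw":-1}])

```text
time_s: 19.2
tcp_pos: [0.6022, -0.1999, 0.2679]
eef_rot: [180.0, -0.9, -98.2]
contact_force: [0.2, -0.2, -0.9]
gripper_width: 0.0105
```

Call:
step_arm(increments=[{"tx":0,"ty":0,"tz":0,"ax":0,"ay":0,"az":0,"claw":-1},{"tx":0,"ty":0,"tz":0,"ax":0,"ay":0,"az":0,"claw":-1},{"tx":0,"ty":0,"tz":0,"ax":0,"ay":0,"az":0,"claw":-1},{"tx":0,"ty":0,"tz":0,"ax":0,"ay":0,"az":0,"claw":-1},{"tx":0,"ty":0,"tz":0,"ax":0,"ay":0,"az":0,"claw":-1}])

```text
time_s: 19.7
tcp_pos: [0.6017, -0.1998, 0.2655]
eef_rot: [179.8, -1.0, -98.2]
contact_force: [-0.1, 0.1, 0.4]
gripper_width: 0.0105
```

```bash
python3 - <<'E'
from tilt import *
lev(); c=snap('wrist','w13'); t=toF(r.get_state()['tcp_pos']); tilt(c,t[1]-64)
a=snap('scene','s13'); b=load('t0')
i=cv2.resize(a['image'][150:310,170:370],None,fx=3.5,fy=3.5,interpolation=cv2.INTER_CUBIC)
cv2.imwrite('pics/c13.png',i)
E
```

```text
F [  -0.9 -200.   265.5] rad 67.4 lever -0.722 f in F -0.1 0.1 0.4 w 0.0105 [ -0.2  16.1  -3.6   1.1 -70.7  -8.4] [179.8  -1.  -98.2] [ 0.03  0.07 -0.04]
cam F [  -1. -276.  406.]
n 5698 y -264.1 -225.1 res 5.1 tilt 90.0 yaw -109668.0 x 922.0
z at y=tcp -3144160.6 y=20 -23845813.9 top -23281362.7 y=105 -31842205.9Traceback (most recent call last):
  File "<stdin>", line 2, in <module>
  File "tilt.py", line 20, in tilt
    yt=X[b][:,1].min(); far=yt+280*np.cos(a); print('tip y,z',yt.round(1),z(yt).round(1),'far tip',far.round(1),z(far).round(1))
    return umr_minimum(a, axis, None, out, keepdims, initial, where)
ValueError: zero-size array to reduction operation minimum which has no identity
```

```bash
sed -i 's/(X\[:,2\]>t\[2\]-10)/(X[:,2]>t[2]-16)\&(X[:,2]<t[2]+40)/' tilt.py; python3 - <<'E'
from tilt import *
a=snap('scene','s13')
i=cv2.resize(a['image'][150:310,170:370],None,fx=3.5,fy=3.5,interpolation=cv2.INTER_CUBIC)
cv2.imwrite('pics/c13.png',i)
c=load('w13'); t=toF(r.get_state()['tcp_pos']); 
try: tilt(c,t[1]-64)
except Exception as e: print(e)
print(np.round(proj(c,F(0,-270,256)),0))
print(np.round(proj(a,F(0,-280,255)),0),np.round(proj(a,F(0,0,255)),0))
E
```

```text
cam F [  -1. -276.  406.]
n 1466 y -264.1 -225.1 res 0.52 tilt 0.3 yaw 0.2 x -1.9
z at y=tcp 256.5 y=20 255.4 top 261.4 y=105 255.0
tip y,z -280.6 256.8 far tip -0.6 255.5
[254. 125.]
[214. 238.] [281. 202.]
```

View pics/c13.png

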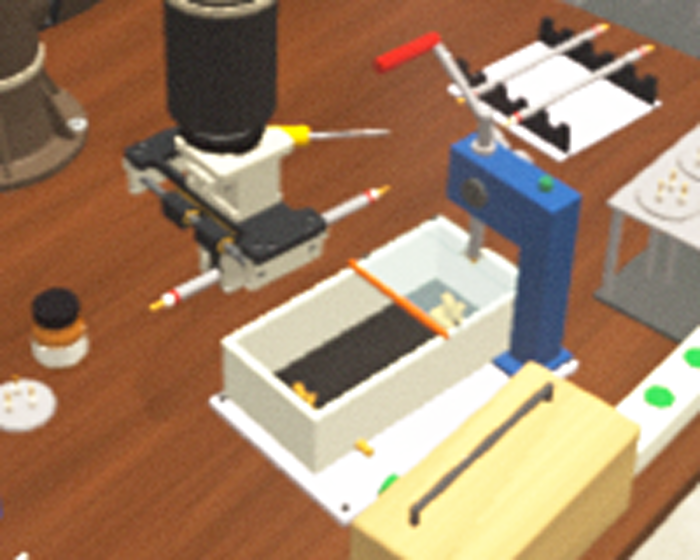

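Scene crop: the element is level and clear of everything, with tips at (153,306) and (385,190); the box is empty, the lever is up and the bystanders are undisturbed.

```bash
python3 -c "
from h import *
s=r.get_state(); print(s['time_s'],abs(s['qd']).max(),s['contact_force'],s['gripper_width']); r.close_job()"
```

```text
19.8 0.16291583288560568 [-0.0483502  -0.7279149  -0.82971573] 0.009958642415091474
the job is handed in; nothing more can be done
```

The element has been tested and taken out, and the job is handed in at 19.8 s of the 67 s allowed.

- **Test:** I pulled the lever down to its lower stop. The wrist camera read about 1.05 rad, and the force rose from about 12 N to 38 N with the bar barely moving. I kept it down for a second or slightly more, then eased it up in the grip over about 3.5 s. I let go only once it was at its upper stop, where the camera read 0.00 rad before and after release.
- **Removal:** I lifted the free end to about 17°, drew the element out along its own axis and then levelled it. It should have passed the guard edge with 7–10 mm to spare. The wrist force stayed at about 1 N, roughly the element's own weight.
- **Last checks:** The element is level to 0.3° and its underside is about 249 mm above the table, which is 157 mm above the rim. It is gripped at 60 N and the arm is still. In the last scene crop nothing touches it, the lever is up, and the things in view look undisturbed.
- **Disagreements:**
  - The bar slid about 4 mm in the fingers while the lever went down, so I judged the lever angle by the camera rather than the tool position.
  - One early tilt fit gave 12.4° because it caught the box rim. The refit agreed with the tool's tilt to within 2°.
  - The first tilt check after levelling failed because it picked up gripper points. The corrected fit gave the 0.3°.

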